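# Dock and lock the nail-form reels

## Task

Get the reel stand on the salon counter ready for the day: put any gel pot standing on it upright into the white tray, and roll every reel forward on its rim along its own lane, over the steel rib, until it stands in its dock at the end stop, square to the lane, never lifting it or letting it fall over. Once a reel is docked, take a keeper from the rack, pass its crossbar down through the slot behind that reel, collar flat on the deck, and turn it a quarter turn so that it holds. Every reel gets a keeper; spare keepers may stay in the rack; the bottles, phone and remote are left alone.

Things in the scene. Friction and masses are not known exactly. Their poses are not given: they have to be found in the camera images.
- stand: Fixed mint reel stand, deck 310 (x) x 400 (y) mm, top 45 mm up, plate 8 mm, hollow below. Origin on the counter under its middle; x along the 3 lanes away from the robot, z up. Front lip (x -160) 15 mm above the deck. White side walls and end stop 50 mm above it, stop's near face at x +136. Steel rib 2.5 mm high at x +70; a reel pushed over it stays between rib and stop. Lane middles y +110, 0, -110.
- rack: Fixed grey rack 220 (x) x 80 (y) x 40 mm high, left or right of the stand; origin on the counter under its middle, z up. Three through slots in its top at x -70, 0, +70, each 50 mm long (along rack x) and 16 mm wide; a keeper hangs in each, its collar resting on the top, 40 mm above the counter.
- reel_a: Reel of nail forms, pink flanges, standing on its rim in the left (stand +y) lane (absent in some runs): 90 mm diameter, 54 mm wide; white hub 20 mm in diameter sticks out 10 mm each side (74 mm over all); 0.18 to 0.35 kg. Origin: its centre. y is the axle; z is up at the start and turns as it rolls. Rolls freely, e.g. fingers astride push both hub ends from behind; may be pinched near the top to straighten.
- dock_a (a point): Where the centre of reel_a belongs: 45 mm above the deck at the far end of the left (stand +y) lane (stand x +90), the reel then standing against or within 1 mm of the end stop; a red patch on the deck lies below its far half.
- slot_a (a point): Middle of the keeper slot in the left (stand +y) lane, at the level of the deck top, 80 mm nearer the robot than dock_a. The slot goes through the 8 mm plate and is 50 mm long along stand y and 16 mm wide along stand x.
- reel_b: Reel of nail forms, yellow flanges, standing on its rim in the middle lane (absent in some runs): 90 mm diameter, 54 mm wide; white hub 20 mm in diameter sticks out 10 mm each side (74 mm over all); 0.18 to 0.35 kg. Origin: its centre. y is the axle; z is up at the start and turns as it rolls. Rolls freely, e.g. fingers astride push both hub ends from behind; may be pinched near the top to straighten.
- dock_b (a point): Where the centre of reel_b belongs: 45 mm above the deck at the far end of the middle lane (stand x +90), the reel then standing against or within 1 mm of the end stop; a red patch on the deck lies below its far half.
- slot_b (a point): Middle of the keeper slot in the middle lane, at the level of the deck top, 80 mm nearer the robot than dock_b. The slot goes through the 8 mm plate and is 50 mm long along stand y and 16 mm wide along stand x.
- reel_c: Reel of nail forms, lilac flanges, standing on its rim in the right (stand -y) lane (absent in some runs): 90 mm diameter, 54 mm wide; white hub 20 mm in diameter sticks out 10 mm each side (74 mm over all); 0.18 to 0.35 kg. Origin: its centre. y is the axle; z is up at the start and turns as it rolls. Rolls freely, e.g. fingers astride push both hub ends from behind; may be pinched near the top to straighten.
- dock_c (a point): Where the centre of reel_c belongs: 45 mm above the deck at the far end of the right (stand -y) lane (stand x +90), the reel then standing against or within 1 mm of the end stop; a red patch on the deck lies below its far half.
- slot_c (a point): Middle of the keeper slot in the right (stand -y) lane, at the level of the deck top, 80 mm nearer the robot than dock_c. The slot goes through the 8 mm plate and is 50 mm long along stand y and 16 mm wide along stand x.
- keeper_1: T-toggle keeper, upright; all alike, 80 g. Origin: centre of the underside of its brass collar (30 mm wide, 6 thick), which rests on rack or deck. Above: blue grip wing 40 mm long (y), 12 thick (x), top at z +52. Below: 9 mm shaft, and at z -12 to -20 a steel crossbar 40 mm long (y), 9 wide. Enters a slot with the wing along it; a quarter turn either way (wing along stand x) holds it.
- keeper_2: T-toggle keeper, upright; all alike, 80 g. Origin: centre of the underside of its brass collar (30 mm wide, 6 thick), which rests on rack or deck. Above: blue grip wing 40 mm long (y), 12 thick (x), top at z +52. Below: 9 mm shaft, and at z -12 to -20 a steel crossbar 40 mm long (y), 9 wide. Enters a slot with the wing along it; a quarter turn either way (wing along stand x) holds it.
- keeper_3: T-toggle keeper, upright; all alike, 80 g. Origin: centre of the underside of its brass collar (30 mm wide, 6 thick), which rests on rack or deck. Above: blue grip wing 40 mm long (y), 12 thick (x), top at z +52. Below: 9 mm shaft, and at z -12 to -20 a steel crossbar 40 mm long (y), 9 wide. Enters a slot with the wing along it; a quarter turn either way (wing along stand x) holds it.
- tray: Fixed white tray 220 (x) x 80 (y) mm, left or right of the stand (opposite the rack); walls 14 mm high, 4 mm thick, floor 4 mm thick. Origin on the counter under its middle, z up. Three small polish bottles 74 mm high fill its +x end (x +35 to +110); the rest (x -106 to +35) is free.
- pot_1: Orange gel pot with black lid, left standing in a dock of the stand (left lane, absent in some runs): 44 mm diameter, 42 mm high, 80 g. Origin under its middle. Belongs upright in the tray.
- pot_2: Green gel pot with black lid, left standing in a dock of the stand (right lane, absent in some runs): 44 mm diameter, 42 mm high, 80 g. Origin under its middle. Belongs upright in the tray.
- polish_pink: Pink polish bottle with black cap, 32 mm diameter, 75 mm high; origin under its middle. A bystander, not to be moved.
- polish_red: Red polish bottle with gold cap, 32 mm diameter, 75 mm high; origin under its middle. A bystander, not to be moved.
- polish_sky: Light blue polish bottle with white cap, 32 mm diameter, 75 mm high; origin under its middle. A bystander, not to be moved.
- remover: Clear remover bottle, 56 mm diameter, 140 mm high; origin under its middle. A bystander, not to be moved.
- phone: Black phone lying flat, 155 x 75 x 8 mm; origin under its middle. A bystander, not to be moved.
- remote: White remote control lying flat, 160 x 48 x 18 mm; origin under its middle. A bystander, not to be moved.

How it is judged:
On the way, in this order (a step that is already met when the one before it is completed fails the run):
1. every reel has been rolled along its lane (really turned, not slid) and stands in its dock (horizontal distance between reel_a and dock_a below 0.02 m and angle between the y axis of each of reel_a, reel_b, reel_c and the y axis of stand, either way round below 0.25 rad and angle between reel_a's own y axis and vertical between 1.4 and 1.74 rad and height (world z) of each of reel_a, reel_b, reel_c below 0.1 m and horizontal distance between reel_b and dock_b below 0.02 m and angle between reel_b's own y axis and vertical between 1.4 and 1.74 rad and horizontal distance between reel_c and dock_c below 0.02 m and angle between reel_c's own y axis and vertical between 1.4 and 1.74 rad and angle between each of reel_a, reel_b, reel_c's own z axis and vertical above 0.8 rad), for 0.2 s.
2. a keeper is locked behind every reel ((horizontal distance between keeper_1 and reel_a below 0.105 m or horizontal distance between keeper_2 and reel_a below 0.105 m or horizontal distance between keeper_3 and reel_a below 0.105 m) and (horizontal distance between keeper_1 and reel_b below 0.105 m or horizontal distance between keeper_2 and reel_b below 0.105 m or horizontal distance between keeper_3 and reel_b below 0.105 m) and (horizontal distance between keeper_1 and reel_c below 0.105 m or horizontal distance between keeper_2 and reel_c below 0.105 m or horizontal distance between keeper_3 and reel_c below 0.105 m) and (((horizontal distance between keeper_1 and slot_a below 0.009 m or horizontal distance between keeper_1 and slot_b below 0.009 m or horizontal distance between keeper_1 and slot_c below 0.009 m) and height (world z) of keeper_1 between 0.041 and 0.051 m and angle between keeper_1's own z axis and vertical below 0.15 rad and angle between the y axis of keeper_1 and the x axis of stand, either way round below 0.35 rad) or (horizontal distance between keeper_1 and rack below 0.1 m and height (world z) of keeper_1 between 0.036 and 0.046 m and angle between keeper_1's own z axis and vertical below 0.15 rad)) and (((horizontal distance between keeper_2 and slot_a below 0.009 m or horizontal distance between keeper_2 and slot_b below 0.009 m or horizontal distance between keeper_2 and slot_c below 0.009 m) and height (world z) of keeper_2 between 0.041 and 0.051 m and angle between keeper_2's own z axis and vertical below 0.15 rad and angle between the y axis of keeper_2 and the x axis of stand, either way round below 0.35 rad) or (horizontal distance between keeper_2 and rack below 0.1 m and height (world z) of keeper_2 between 0.036 and 0.046 m and angle between keeper_2's own z axis and vertical below 0.15 rad)) and (((horizontal distance between keeper_3 and slot_a below 0.009 m or horizontal distance between keeper_3 and slot_b below 0.009 m or horizontal distance between keeper_3 and slot_c below 0.009 m) and height (world z) of keeper_3 between 0.041 and 0.051 m and angle between keeper_3's own z axis and vertical below 0.15 rad and angle between the y axis of keeper_3 and the x axis of stand, either way round below 0.35 rad) or (horizontal distance between keeper_3 and rack below 0.1 m and height (world z) of keeper_3 between 0.036 and 0.046 m and angle between keeper_3's own z axis and vertical below 0.15 rad))), for 0.2 s.
At the end, for the whole second after the job is handed in: Every reel upright within 20 mm of its dock, axle within 0.25 rad of stand y, a keeper within 105 mm; every keeper locked (within 9 mm of a slot middle, upright, collar within 6 mm of the deck, wing within 0.35 rad of stand x) or in the rack; pots upright on the tray floor; all at rest (all of step 2 and horizontal distance between reel_a and dock_a below 0.02 m and angle between the y axis of each of reel_a, reel_b, reel_c and the y axis of stand, either way round below 0.25 rad and angle between reel_a's own y axis and vertical between 1.4 and 1.74 rad and height (world z) of each of reel_a, reel_b, reel_c below 0.1 m and horizontal distance between reel_b and dock_b below 0.02 m and angle between reel_b's own y axis and vertical between 1.4 and 1.74 rad and horizontal distance between reel_c and dock_c below 0.02 m and angle between reel_c's own y axis and vertical between 1.4 and 1.74 rad and x of pot_1 in the frame of tray between -0.105 and 0.105 m and y of pot_1 in the frame of tray between -0.035 and 0.035 m and height (world z) of each of pot_1, pot_2 below 0.012 m and angle between each of pot_1, pot_2's own z axis and vertical below 0.15 rad and x of pot_2 in the frame of tray between -0.105 and 0.105 m and y of pot_2 in the frame of tray between -0.035 and 0.035 m and linear speed of each of pot_1, pot_2, reel_a, reel_b, reel_c, keeper_1, keeper_2, keeper_3 below 0.03 m/s); the robot touches nothing.
It fails at once if a reel falls over (angle between any of reel_a, reel_b, reel_c's own y axis and vertical below 0.8 rad or angle between any of reel_a, reel_b, reel_c's own y axis and vertical above 2.34 rad).
It fails at once if a reel is lifted more than 25 mm off the deck (height (world z) of any of reel_a, reel_b, reel_c above 0.115 m).
It fails at once if a bystander is moved more than 30 mm (distance of any of polish_pink, polish_red, polish_sky, remover, phone, remote from where it was at the start of the episode above 0.03 m).
Of reel_a, reel_b, reel_c only 2 to 3 are there at a start; the rules pass over those that are not, and their reading is None.
Of pot_1, pot_2 only 1 to 2 are there at a start; the rules pass over those that are not, and their reading is None.
At some moment in a run one of pot_1, pot_2 may be knocked a few centimetres aside while the robot is not near it.
It also fails if it takes over 210 s, if anything falls off the work surface, if the arm or the gripper's body presses on something with over 40 N, if the wrist force passes 120 N, or if a joint passes its speed limit or range.

## Robot

A 6-joint arm with a two-finger parallel gripper is mounted at the origin on the work surface. World frame = base frame: x ahead of the robot, y to its left, z up, the work surface at z = 0. Lengths are in m, angles in rad, forces in N, time in s.
With the tool pointing down it reaches from about 0.35 to 0.775 m from the base axis. Payload 5.5 kg.
Tool frame: the origin (TCP) lies between the finger pads; the fingertips stand 19 mm ahead of it and the grasp point (between the pads) is the TCP; z points along the fingers, x is the direction in which the jaws open and shut, and the axes are right-handed (so a half turn about z gives the same grasp; the last joint's range is limited). The gripper opens to 85 mm and grips with 20 to 120 N. Pads are 22 mm wide; open, the fingers measure 114 mm over their backs; the gripper's body (76 mm by 85 mm) begins 54 mm behind the grasp point. The pads swing forward as they close: fully open they stand 13 mm farther back than shut.
Start: joints at [1.095, 0.313, 0.046, 1.304, 0, 1.431], TCP at [0.19, 0.543, 0.25] pointing down, gripper open.
Joint ranges: [-2.76, 2.76], [-0.86, 1.69], [-1.03, 1.26], [-2.2, 2.34], [-1.47, 1.5], [-3.14, 3.14]. Speed limits (rad/s): [2.57, 2.57, 3.14, 3.14, 3.14, 3.14].

## Interface

Orientations are given as a unit quaternion [w, x, y, z].
In Python, from workcell import env gives the robot as it stands. The module is installed in compiled form; this text tells all that it offers.
- The arm moves only by the tool carry_out, never from a script. Its argument "steps" is a list of rows, each a list of 7 numbers: the gripper command: -1 is shut, 1 is fully open, values between are in proportion, then the shift along the tool's x, y, z in m, then the turn, a rotation vector about the tool's x, y, z in rad. A call has 1 to 20 rows; each row shifts and turns the commanded pose from where the row before left it, along the tool's axes as they then stand; what a row does not reach is not made up. A row lasts 1/8 s, in which the tool goes at most 62.5 mm and 10.7 degrees, less where a joint would pass 70% of its speed; a pose out of reach is approached as far as the arm can. A call with a gripper value outside its range is refused whole. The fingers move at their own pace and stop on an object; "grip_force" is the grip in N (left out, the last holds). Time passes only in rows, so rows that do not move let the fingers close. It gives the time, the measured TCP pose, the force and the opening at its end, in the units of the state.
- env.get_state(): the state, without advancing time (a new reading comes with each control period).
- env.read_camera(name): name is "side" or "top"; returns a dict with "color" (420x560x3 uint8, red, green, blue), "K" (3x3 intrinsics, pixels), "dist" ([k1, k2, p1, p2, k3] as OpenCV has them; the pictures are not rectified), "R" (3x3) and "t" (3): a world point X has camera coordinates R X + t. Camera axes: x right, y down, z forward; pixel columns grow to the right and rows downward; lengths in m; the calibration is good to about 2 mm. A picture is of the moment at which its call begins. There is no depth.
- env.hand_in(): hands the job in, once; it reports no verdict.
The state is a dict: "clock": time; "joint_pos": joint angles; "qvel": joint speeds; "tau": joint torques, N m; "tcp_pos": TCP position; "orientation": TCP orientation; "wrist_force": force on the tool from outside, world axes, zero at the start; "ft_torque": the same for the moment, N m; "finger_gap": finger opening in m.
Only numpy, scipy, OpenCV 4.12 (cv2) and the standard library are available. Lean on these libraries where they do the work, as an engineer would, in place of code of your own. Each camera call takes 0.05 s, during which the arm holds its last target. There are 200 camera calls.

## Working session

There is one attempt and no reset: what is moved stays moved. The work goes in short steps, Python scripts to look and compute and a tool call to move; the robot and the scene stay as the last step left them, time stands still between calls to the robot, and variables do not carry over. Pictures are saved under pics/ and viewed, about 12 in all and at most 16, crops included, and the job is handed in when it is done.

Besides the shell and the picture viewer there is one more tool, called after "Call:" as name(argument=value, ...) on one line, values as JSON. carry_out: Moves the arm, as the interface text tells. Its arguments: {"type":"object","properties":{"steps":{"type":"array","items":{"type":"array","items":{"type":"number"}}},"grip_force":{"type":"number"}},"required":["steps"]}

```bash
mkdir -p pics; cat > h.py <<'E'
import numpy as np, cv2
from workcell import env
def snap(name,fn=None):
    c=env.read_camera(name)
    if fn: cv2.imwrite('pics/'+fn,c['color'][:,:,::-1])
    return c
def ray(c,uv,z):
    p=cv2.undistortPoints(np.array(uv,float).reshape(-1,1,2),c['K'],np.array(c['dist'],float)).reshape(-1,2)
    R=np.array(c['R']);t=np.array(c['t']).ravel();C=-R.T@t
    d=np.c_[p,np.ones(len(p))]@R
    return C+d*((z-C[2])/d[:,2:3])
def proj(c,X):
    return cv2.projectPoints(np.array(X,float).reshape(-1,1,3),cv2.Rodrigues(np.array(c['R']))[0],np.array(c['t'],float),c['K'],np.array(c['dist'],float))[0].reshape(-1,2)
E
python3 - <<'E'
from h import *
a=snap('top','t0.png');b=snap('side','s0.png')
for c in(a,b): print(-c['R'].T@c['t'],c['R'],c['K'])
s=env.get_state();print(s)
for n in('t0','s0'):
    i=cv2.imread(f'pics/{n}.png');cv2.imwrite(f'pics/{n}b.png',cv2.resize(i,(800,600),interpolation=cv2.INTER_CUBIC))
E
```

```text
[0.30967674 0.00778584 1.25582178] [[-0.01162461 -0.99988272 -0.00997042]
 [-0.98138642  0.01331994 -0.19158098]
 [ 0.19169132  0.00755778 -0.98142617]] [[520.29330057   0.         279.88696424]
 [  0.         520.29330057 208.97025536]
 [  0.           0.           1.        ]]
[ 0.19470102 -0.73259644  0.87321659] [[ 0.8935086  -0.44902294  0.0045578 ]
 [-0.3128601  -0.62977568 -0.71098604]
 [ 0.32211944  0.63384619 -0.70319135]] [[486.30623932   0.         274.65165305]
 [  0.         486.30623932 212.92674627]
 [  0.           0.           1.        ]]
{'clock': 0.1, 'joint_pos': array([ 1.09540540e+00,  3.13977584e-01,  4.50554651e-02,  1.30358914e+00,
       -2.13213317e-05,  1.43118541e+00]), 'qvel': array([-0.00013099, -0.00240717,  0.00332695,  0.00052836,  0.00227972,
        0.00046453]), 'tau': array([ 3.42694439e-03, -4.81725097e+01,  2.99243402e+01,  1.27309104e-02,
       -1.16973088e-04,  8.35491932e-06]), 'tcp_pos': array([0.18928443, 0.54248849, 0.24945308]), 'orientation': array([ 4.03826655e-04,  8.15323471e-01,  5.79005098e-01, -7.56497078e-04]), 'wrist_force': array([ 0.22860383, -0.28845426,  0.79015824]), 'ft_torque': array([ 0.01727914,  0.03341004, -0.05116606]), 'finger_gap': 0.08543938330834917}
```

View pics/t0b.png

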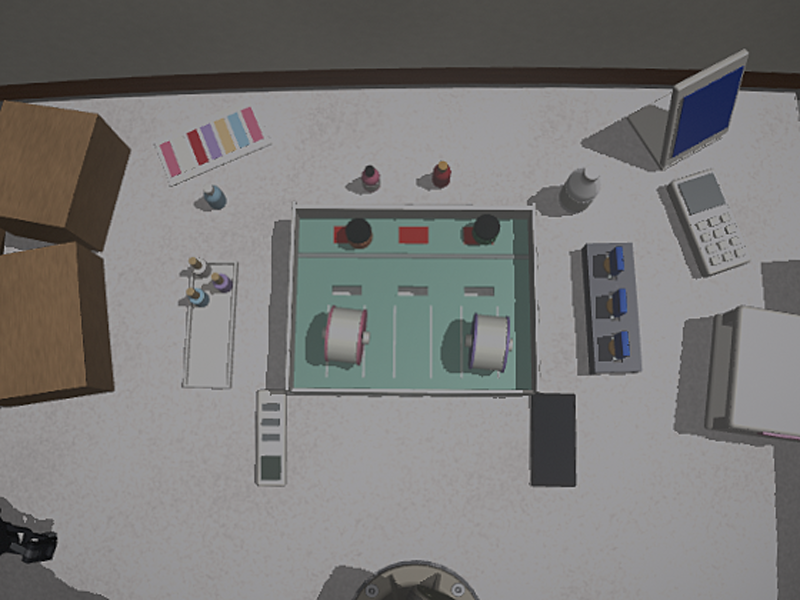

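View pics/s0b.png

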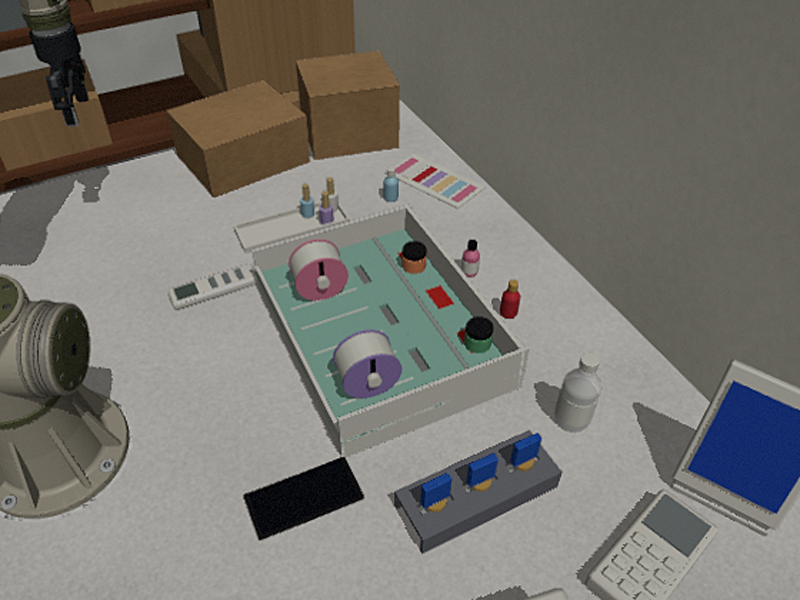

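The top view shows reel_a (pink) near display (345,335) and reel_c (lilac) near (490,342). The pots stand in docks at (358,233) and (487,228). The tray is on the left and the rack on the right with three blue keepers. The side view agrees, and lane b is empty.

```bash
cat > m.py <<'E'
from h import *
def cents(m,amin):
    n,l,s,ce=cv2.connectedComponentsWithStats(m.astype(np.uint8)); return [(ce[i],s[i]) for i in range(1,n) if s[i][4]>=amin]
E
python3 - <<'E'
from m import *
np.set_printoptions(precision=4,suppress=True)
c=snap('top');im=c['color'];hsv=cv2.cvtColor(im,cv2.COLOR_RGB2HSV);H,S,V=[hsv[:,:,i].astype(int) for i in range(3)]
red=((H<5)|(H>175))&(S>180)&(V>90)
for ce,s in cents(red,20): print('red',ce,s,ray(c,ce,.045))
blue=(H>105)&(H<130)&(S>150)&(V>60)
for ce,s in cents(blue,20): print('blue',ce,s,ray(c,ce,.07))
blk=(V<40)
for ce,s in cents(blk,60): print('black',ce,s,ray(c,ce,.087))
mint=(H>65)&(H<90)&(S>40)
ys,xs=np.where(mint);print('mint',xs.min(),xs.max(),ys.min(),ys.max())
# slots: non-mint inside deck
sub=im[190:220,215:365]
sl=(~mint);w=np.zeros_like(sl);w[195:212,220:360]=1
for ce,s in cents(sl&w,40): print('slot',ce,s,ray(c,ce,.045))
a=cv2.resize(im[135:290,190:390,::-1],(800,620),interpolation=cv2.INTER_CUBIC)
cv2.imwrite('pics/t1.png',a[:600])
b=cv2.resize(im[160:270,400:455,::-1],(300,600),interpolation=cv2.INTER_CUBIC)
d=cv2.resize(im[175:280,120:175,::-1],(314,600),interpolation=cv2.INTER_CUBIC)
cv2.imwrite('pics/t2.png',np.hstack([b,d]))
E
```

```text
blue [495.3495  76.468 ] [ 471   47   49   63 1359] [[ 0.8757 -0.5327  0.07  ]]
black [477.8636  51.2424] [463  49  28  10  66] [[ 0.9366 -0.4874  0.087 ]]
black [541.2227  55.1016] [519  50  41  12 256] [[ 0.9314 -0.6589  0.087 ]]
black [25.1509 59.0755] [  0  57  57   6 106] [[0.9414 0.6703 0.087 ]]
black [ 17.9551 379.1068] [  0 362  40  32 646] [[0.1489 0.6216 0.087 ]]
mint 35 371 120 390
slot [242.4286 203.0476] [232 200  22   7 147] [[0.5617 0.1061 0.045 ]]
slot [288.2286 203.65  ] [278 200  22   8 140] [[ 0.5588 -0.0029  0.045 ]]
slot [334.9041 203.9452] [324 201  22   7 146] [[ 0.5566 -0.1138  0.045 ]]
```

View pics/t1.png

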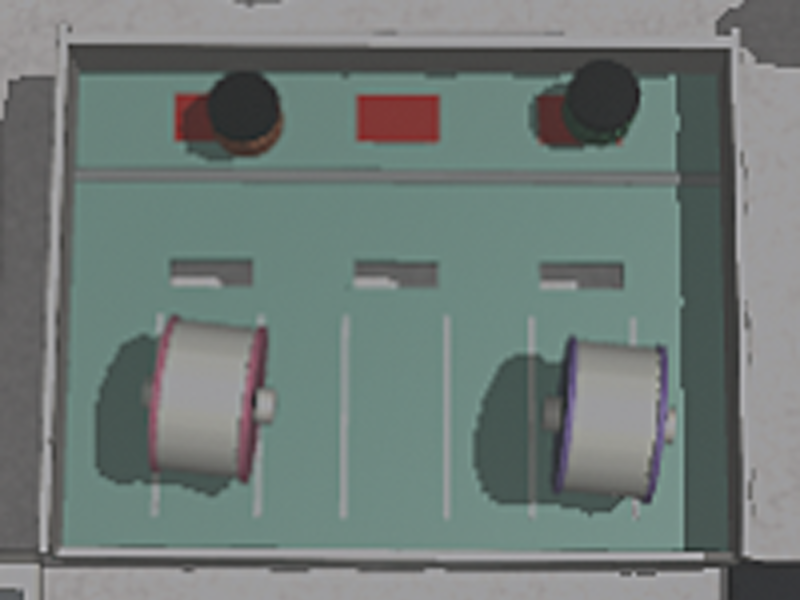

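View pics/t2.png

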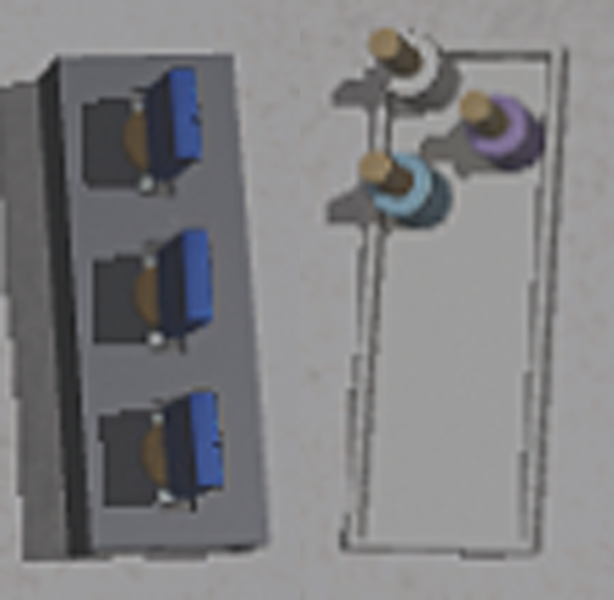

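```bash
python3 - <<'E'
from m import *
np.set_printoptions(precision=4,suppress=True)
c=snap('top')
f=lambda L,z:ray(c,[(190+x/4-.375,135+y/4-.375) for x,y in L],z)
print('slots',f([(211.5,274),(396,274.5),(581.5,276)],.045))
print('red',f([(398.5,119)],.045))
print('rib',f([(78,176),(718,182)],.0475))
print('stop base',f([(80,73),(670,73)],.045))
print('walltop: corners out',f([(62,30),(740,35),(40,558),(738,558)],.095))
print('lid',f([(244,105),(604,94)],.087))
# reels: flange silhouettes; each outer-flange rim, use far/near silhouettes at z .135~ (approx), hub ends z .09
for n,L in(('a',[(172,318),(267,328),(150,475),(243,482)]),('c',[(572,338),(665,346),(557,492),(648,500)])): print(n,f(L,.09),f(L,.09).mean(0))
print('hubs',f([(265,405),(553,412),(672,425)],.09), f([(146,393)],.09))
b=lambda L,z:ray(c,[(400+x/5.4545-.4,160+y/5.4545-.4) for x,y in L],z)
print('racktop',b([(58,57),(233,53),(88,549),(268,543)],.04))
print('wingtop',b([(185,112),(200,273),(209,437)],.092))
d=lambda L,z:ray(c,[(120+(x-300)/5.714-.4,175+y/5.714-.4) for x,y in L],z)
print('tray',d([(345,545),(536,548),(565,50)],.014))
s=snap('side');g=lambda L,z:ray(s,[(x*.7,y*.7) for x,y in L],z)
print('S slots',g([(363,274),(389,314),(418,358)],.045),'red',g([(440,297)],.045))
print('S lids',g([(415,250),(479,328)],.087)); print('S hub',g([(323,283),(374,381)],.09))
print('S wing top',g([(435,482),(481,460),(526,438)],.092))
E
```

```text
slots [[ 0.5616  0.1059  0.045 ]
 [ 0.5597 -0.0038  0.045 ]
 [ 0.5573 -0.1141  0.045 ]]
red [[ 0.6555 -0.0068  0.045 ]]
rib [[ 0.6223  0.1864  0.0475]
 [ 0.6133 -0.1979  0.0475]]
stop base [[ 0.6878  0.1867  0.045 ]
 [ 0.6825 -0.1723  0.045 ]]
walltop: corners out [[ 0.6987  0.1904  0.095 ]
 [ 0.69   -0.2071  0.095 ]
 [ 0.3905  0.1979  0.095 ]
 [ 0.3855 -0.1918  0.095 ]]
lid [[ 0.6534  0.0838  0.087 ]
 [ 0.6572 -0.1267  0.087 ]]
a [[0.5269 0.1248 0.09  ]
 [0.5203 0.0705 0.09  ]
 [0.437  0.1369 0.09  ]
 [0.4325 0.0844 0.09  ]] [0.4792 0.1041 0.09  ]
c [[ 0.5122 -0.103   0.09  ]
 [ 0.5068 -0.1559  0.09  ]
 [ 0.4246 -0.092   0.09  ]
 [ 0.4192 -0.1431  0.09  ]] [ 0.4657 -0.1235  0.09  ]
hubs [[ 0.4761  0.0718  0.09  ]
 [ 0.4699 -0.0909  0.09  ]
 [ 0.4615 -0.1582  0.09  ]] [[0.4838 0.1394 0.09  ]]
racktop [[ 0.6394 -0.3014  0.04  ]
 [ 0.6406 -0.3816  0.04  ]
 [ 0.4197 -0.3016  0.04  ]
 [ 0.4206 -0.3816  0.04  ]]
wingtop [[ 0.6006 -0.3419  0.092 ]
 [ 0.5305 -0.3434  0.092 ]
 [ 0.4607 -0.3425  0.092 ]]
tray [[0.4068 0.388  0.014 ]
 [0.4053 0.3054 0.014 ]
 [0.6208 0.2991 0.014 ]]
S slots [[ 0.5616  0.1051  0.045 ]
 [ 0.5586 -0.0044  0.045 ]
 [ 0.5562 -0.1116  0.045 ]] red [[ 0.6551 -0.0068  0.045 ]]
S lids [[ 0.6508  0.0789  0.087 ]
 [ 0.6521 -0.1312  0.087 ]]
S hub [[ 0.4731  0.069   0.09  ]
 [ 0.459  -0.1557  0.09  ]]
S wing top [[ 0.4564 -0.3411  0.092 ]
 [ 0.5262 -0.3395  0.092 ]
 [ 0.5987 -0.3375  0.092 ]]
```

Call:
carry_out(steps=[[1,0,0,0,0,0,-0.168],[1,0,0,0,0,0,-0.168],[1,-0.0384,0.0386,0,0,0,0],[1,-0.0384,0.0386,0,0,0,0],[1,-0.0384,0.0386,0,0,0,0],[1,-0.0384,0.0386,0,0,0,0],[1,-0.0384,0.0386,0,0,0,0],[1,-0.0384,0.0386,0,0,0,0],[1,-0.0384,0.0386,0,0,0,0],[1,-0.0384,0.0386,0,0,0,0],[1,-0.0384,0.0386,0,0,0,0],[1,-0.0384,0.0386,0,0,0,0],[1,-0.0384,0.0386,0,0,0,0],[1,-0.0384,0.0386,0,0,0,0],[1,0,0,0,0,0,0],[1,0,0,0,0,0,0]], grip_force=30)

```text
clock: 2.25
tcp_pos: [0.6524, 0.0821, 0.2497]
orientation: [-0.001, 0.707, 0.707, -0.0]
wrist_force: [-1.4, 0.8, -0.1]
finger_gap: 0.0855
```

Call:
carry_out(steps=[[0.7,0,0,0.04,0,0,0],[0.7,0,0,0.04,0,0,0],[0.7,0,0,0.04,0,0,0],[0.7,0,0,0.032,0,0,0],[0.7,0,0,0.02,0,0,0],[0.7,0,0,0,0,0,0],[-0.3,0,0,0,0,0,0],[-0.3,0,0,0,0,0,0],[-0.3,0,0,0,0,0,0],[-0.3,0,0,0,0,0,0],[-0.3,0,0,0,0,0,0]])

```text
clock: 3.62
tcp_pos: [0.6538, 0.0826, 0.0803]
orientation: [0.001, 0.707, 0.707, 0.001]
wrist_force: [-1.5, 2.7, 7.1]
finger_gap: 0.0433
```

Call:
carry_out(steps=[[-0.3,0,0,-0.04,0,0,0],[-0.3,0,0,-0.04,0,0,0],[-0.3,0,0,-0.03,0,0,0],[-0.3,0.033,-0.0266,0,0,0,0],[-0.3,0.033,-0.0266,0,0,0,0],[-0.3,0.033,-0.0266,0,0,0,0],[-0.3,0.033,-0.0266,0,0,0,0],[-0.3,0.033,-0.0266,0,0,0,0],[-0.3,0.033,-0.0266,0,0,0,0],[-0.3,0.033,-0.0266,0,0,0,0],[-0.3,0.033,-0.0266,0,0,0,0],[-0.3,0,0,0,0,0,0],[-0.3,0,0,0.05,0,0,0],[-0.3,0,0,0.05,0,0,0],[-0.3,0,0,0.03,0,0,0],[-0.3,0,0,0,0,0,0],[-0.3,0,0,0,0,0,0]])

```text
clock: 5.75
tcp_pos: [0.4412, 0.3462, 0.0596]
orientation: [0.0, 0.707, 0.707, 0.001]
wrist_force: [0.2, 0.8, -0.8]
finger_gap: 0.0429
```

```bash
python3 - <<'E'
from h import *
for n in('top','side'): c=snap(n,n+'1.png')
a=cv2.imread('pics/top1.png');b=cv2.imread('pics/side1.png')
a=cv2.resize(a[100:300,100:460],(720,400));b=cv2.resize(b[80:180,80:260],(360,200));cv2.imwrite('pics/v1.png',np.vstack([a,np.hstack([b,b*0])]))
print(env.get_state())
E
```

```text
{'clock': 5.85, 'joint_pos': array([ 5.22706985e-01,  4.13282234e-01, -3.00469606e-01,  8.53454509e-01,
       -5.89181919e-05,  5.22909031e-01]), 'qvel': array([ 0.00444476, -0.00246513, -0.00564428, -0.00317663,  0.00178428,
        0.00075123]), 'tau': array([-6.60646800e-02, -4.87087297e+01,  2.51127344e+01,  3.01816373e-02,
       -3.87327571e-03, -1.75909168e-03]), 'tcp_pos': array([0.44156589, 0.34672283, 0.06028841]), 'orientation': array([4.94397217e-04, 7.07177109e-01, 7.07034167e-01, 1.72581034e-03]), 'wrist_force': array([ 0.593121  ,  0.85630947, -1.70758813]), 'ft_torque': array([ 0.04148442, -0.01747309, -0.03822604]), 'finger_gap': 0.04296633626550361}
```

View pics/v1.png

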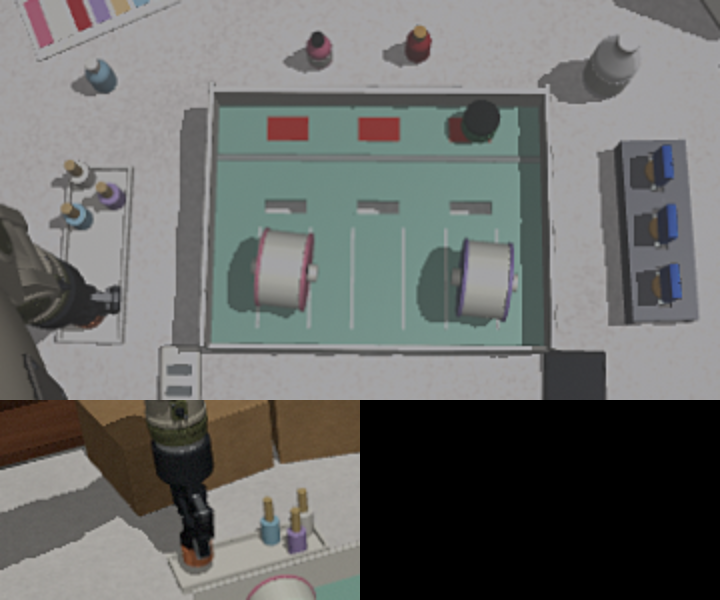

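Call:
carry_out(steps=[[-0.3,0,0,0.012,0,0,0],[-0.3,0,0,0.007,0,0,0],[-0.3,0,0,0.001,0,0,0],[-0.3,0,0,0,0,0,0],[0.25,0,0,0,0,0,0],[0.25,0,0,0,0,0,0],[0.25,0,0,0,0,0,0],[0.25,0,0,-0.03,0,0,0],[0.4,0,0,-0.06,0,0,0],[0.7,0,0,-0.06,0,0,0],[0.7,0,0,-0.042,0,0,0],[0.7,0,0,0,0,0,0]])

```text
clock: 7.35
tcp_pos: [0.4419, 0.3473, 0.2345]
orientation: [0.001, 0.707, 0.707, 0.004]
wrist_force: [0.1, 0.0, -1.8]
finger_gap: 0.0725
```

Call:
carry_out(steps=[[0.7,-0.0475,0.0216,0,0,0,0],[0.7,-0.0475,0.0216,0,0,0,0],[0.7,-0.0475,0.0216,0,0,0,0],[0.7,-0.0475,0.0216,0,0,0,0],[0.7,-0.0475,0.0216,0,0,0,0],[0.7,-0.0475,0.0216,0,0,0,0],[0.7,-0.0475,0.0216,0,0,0,0],[0.7,-0.0475,0.0216,0,0,0,0],[0.7,-0.0475,0.0216,0,0,0,0],[0.7,-0.0475,0.0216,0,0,0,0],[0.7,0,0,0,0,0,0],[0.7,0,0,0,0,0,0]])

```text
clock: 8.85
tcp_pos: [0.6552, -0.1285, 0.2286]
orientation: [-0.001, 0.707, 0.707, -0.001]
wrist_force: [-0.6, -0.4, 0.9]
finger_gap: 0.0721
```

```bash
python3 - <<'E'
from m import *
c=snap('top','top2.png');im=c['color'];hsv=cv2.cvtColor(im,cv2.COLOR_RGB2HSV);H,S,V=[hsv[:,:,i].astype(int) for i in range(3)]
s=snap('side','side2.png')
a=cv2.imread('pics/top2.png');b=cv2.imread('pics/side2.png')
cv2.imwrite('pics/v2.png',np.vstack([cv2.resize(a[120:290,110:400],(725,425)),np.hstack([cv2.resize(b[90:190,140:260],(210,175)),cv2.resize(b[100:280,160:380],(214,175))]+[np.zeros((175,301,3),np.uint8)])]))
E
```

```text
(no output)
```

View pics/v2.png

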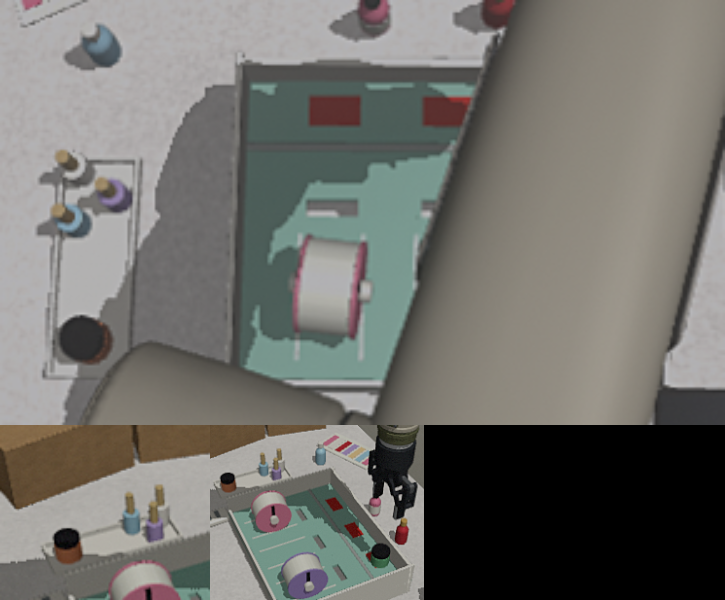

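Call:
carry_out(steps=[[0.7,0,0,0.04,0,0,0],[0.7,0,0,0.04,0,0,0],[0.7,0,0,0.04,0,0,0],[0.7,0,0,0.02,0,0,0],[0.7,0,0,0.012,0,0,0],[0.7,0,0,0,0,0,0],[-0.3,0,0,0,0,0,0],[-0.3,0,0,0,0,0,0],[-0.3,0,0,0,0,0,0],[-0.3,0,0,0,0,0,0],[-0.3,0,0,0,0,0,0]])

```text
clock: 10.32
tcp_pos: [0.6571, -0.129, 0.08]
orientation: [0.001, 0.707, 0.707, 0.001]
wrist_force: [-1.0, 1.4, 6.3]
finger_gap: 0.0429
```

Call:
carry_out(steps=[[-0.3,0,0,-0.03,0,0,0],[-0.3,0,0,-0.05,0,0,0],[-0.3,0,0,-0.05,0,0,0],[-0.3,0,0,-0.02,0,0,0],[-0.3,0.0473,-0.0165,0,0,0,0],[-0.3,0.0473,-0.0165,0,0,0,0],[-0.3,0.0473,-0.0165,0,0,0,0],[-0.3,0.0473,-0.0165,0,0,0,0],[-0.3,0.0473,-0.0165,0,0,0,0],[-0.3,0.0473,-0.0165,0,0,0,0],[-0.3,0.0473,-0.0165,0,0,0,0],[-0.3,0.0473,-0.0165,0,0,0,0],[-0.3,0.0473,-0.0165,0,0,0,0],[-0.3,0.0473,-0.0165,0,0,0,0],[-0.3,0,0,0,0,0,0],[-0.3,0,0,0.05,0,0,0],[-0.3,0,0,0.05,0,0,0],[-0.3,0,0,0.04,0,0,0],[-0.3,0,0,0,0,0,0]])

```text
clock: 12.7
tcp_pos: [0.4886, 0.3418, 0.085]
orientation: [-0.001, 0.707, 0.707, -0.004]
wrist_force: [-0.3, -0.7, -0.1]
finger_gap: 0.0431
```

Call:
carry_out(steps=[[-0.3,0,0,0.03,0,0,0],[-0.3,0,0,0.015,0,0,0],[-0.3,0,0,0.004,0,0,0],[-0.3,0,0,0.001,0,0,0],[-0.3,0,0,0,0,0,0],[-0.3,0,0,0,0,0,0]])

```text
clock: 13.45
tcp_pos: [0.4914, 0.3445, 0.0391]
orientation: [0.0, 0.707, 0.707, 0.001]
wrist_force: [0.6, 0.2, -0.0]
finger_gap: 0.0433
```

Call:
carry_out(steps=[[0.25,0,0,0,0,0,0],[0.25,0,0,0,0,0,0],[0.25,0,0,0,0,0,0],[0.25,0,0,-0.03,0,0,0],[0.4,0,0,-0.06,0,0,0],[0.7,0,0,-0.06,0,0,0],[0.7,0,0,-0.04,0,0,0],[0.7,-0.047,-0.0093,0,0,0,0],[0.7,-0.047,-0.0093,0,0,0,0],[0.7,-0.047,-0.0093,0,0,0,0],[0.7,-0.047,-0.0093,0,0,0,0],[0.7,-0.047,-0.0093,0,0,0,0],[0.7,0,0,0,0,0,0.113],[0.7,0,0,0,0,0,0]])

```text
clock: 15.2
tcp_pos: [0.4445, 0.1086, 0.2285]
orientation: [0.0, 0.746, 0.666, 0.0]
wrist_force: [-0.2, 0.7, -0.8]
finger_gap: 0.0728
```

```bash
python3 - <<'E'
from m import *
s=snap('side','side3.png');b=cv2.imread('pics/side3.png')
cv2.imwrite('pics/v3.png',cv2.resize(b[60:300,140:400],(780,720))[:600])
E
```

```text
(no output)
```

View pics/v3.png

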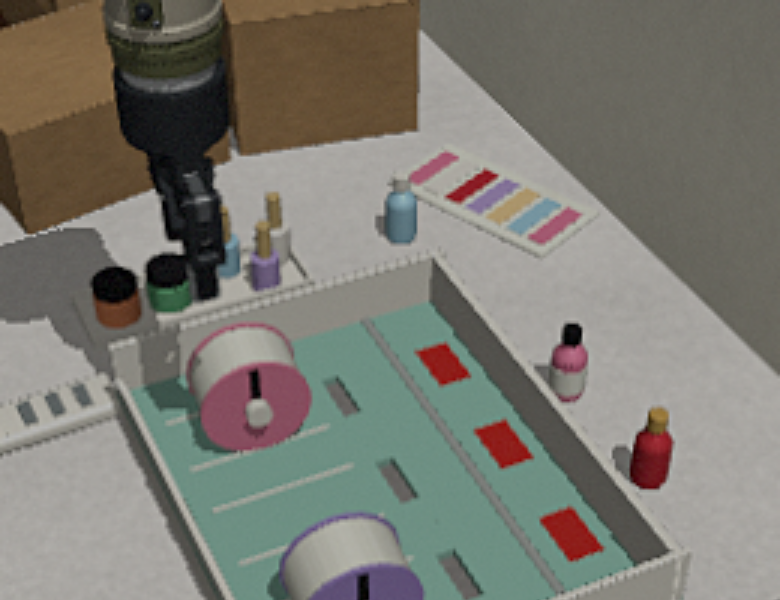

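Both pots now stand upright in the tray, and the reels have not moved. I'm lowering the fingers astride reel_a.

Call:
carry_out(steps=[[0.7,0,0,0.04,0,0,0],[0.7,0,0,0.04,0,0,0],[0.7,0,0,0.03,0,0,0],[0.7,0,0,0.018,0,0,0],[0.7,0,0,0.01,0,0,0],[0.6,0,0,0,0,0,0],[0.47,0,0,0,0,0,0],[0.47,0,0,0,0,0,0],[0.47,0,0,0,0,0,0]])

```text
clock: 16.38
tcp_pos: [0.4449, 0.1092, 0.0909]
orientation: [0.0, 0.746, 0.666, 0.0]
wrist_force: [-0.6, -0.6, 1.4]
finger_gap: 0.063
```

```bash
python3 - <<'E'
from m import *
s=snap('side','side4.png');b=cv2.imread('pics/side4.png')
t=snap('top','top4.png');a=cv2.imread('pics/top4.png')
cv2.imwrite('pics/v4.png',np.hstack([cv2.resize(b[130:250,160:280],(400,400)),cv2.resize(a[150:270,210:330],(400,400))]))
E
```

```text
(no output)
```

View pics/v4.png

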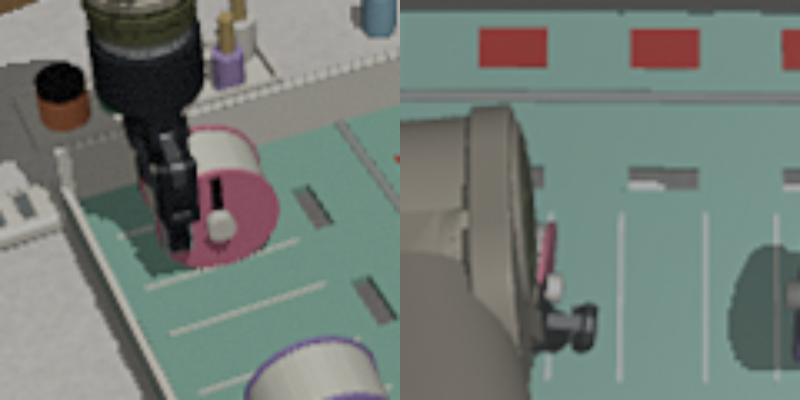

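Call:
carry_out(steps=[[0.47,0,0.005,0,0,0,0],[0.47,0,0.005,0,0,0,0],[0.47,0,0.005,0,0,0,0],[0.47,0,0.005,0,0,0,-0.0105],[0.47,0,0.005,0,0,0,-0.0105],[0.47,0,0.005,0,0,0,-0.0105],[0.47,0,0.005,0,0,0,-0.0105],[0.47,0,0.005,0,0,0,-0.0105],[0.47,0,0.005,0,0,0,-0.0105],[0.47,0,0.005,0,0,0,-0.0105],[0.47,0,0.005,0,0,0,-0.0105],[0.47,0,0.005,0,0,0,-0.0105],[0.47,0,0.005,0,0,0,-0.0105],[0.47,0,0.005,0,0,0,0],[0.47,0,0.005,0,0,0,0]])

```text
clock: 18.35
tcp_pos: [0.5194, 0.1042, 0.0903]
orientation: [-0.0, 0.71, 0.704, -0.0]
wrist_force: [-3.2, -1.7, 6.3]
finger_gap: 0.0626
```

```bash
python3 - <<'E'
from m import *
s=snap('side','side5.png');b=cv2.imread('pics/side5.png')
t=snap('top','top5.png');a=cv2.imread('pics/top5.png')
cv2.imwrite('pics/v5.png',np.hstack([cv2.resize(b[110:230,180:300],(400,400)),cv2.resize(a[150:270,210:330],(400,400))]))
E
```

```text
(no output)
```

View pics/v5.png

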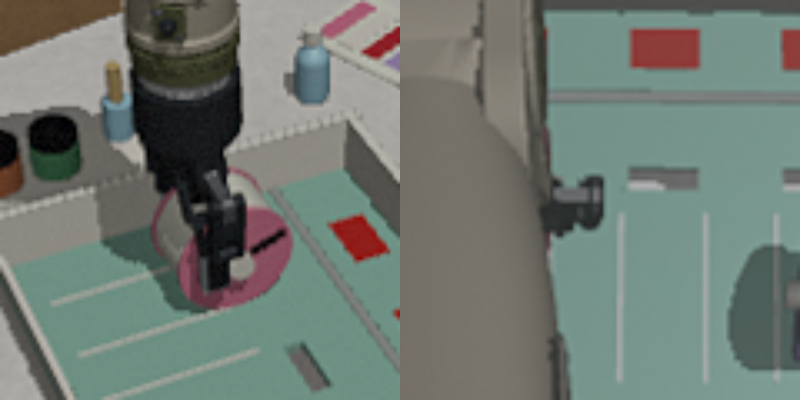

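Call:
carry_out(steps=[[0.47,0,0.006,0,0,0,0],[0.47,0,0.006,0,0,0,0],[0.47,0,0.006,0,0,0,0],[0.47,0,0.006,0,0,0,0],[0.47,0,0.006,0,0,0,0],[0.47,0,0.006,0,0,0,0],[0.47,0,0.006,0,0,0,0],[0.47,0,0.006,0,0,0,0],[0.47,0,0.006,0,0,0,0],[0.47,0,0.006,0,0,0,0],[0.47,0,0.006,0,0,0,0],[0.47,0,0.006,0,0,0,0],[0.47,0,0.005,0,0,0,0],[0.47,0,0.005,0,0,0,0],[0.47,0,0.004,0,0,0,0.004],[0.47,0,0.004,0,0,0,0.004],[0.47,0,0.004,0,0,0,0.004],[0.47,0,0.002,0,0,0,0.004],[0.47,0,0,0,0,0,0]])

```text
clock: 20.82
tcp_pos: [0.6157, 0.1034, 0.0902]
orientation: [0.0, 0.715, 0.699, 0.0]
wrist_force: [0.1, 0.6, 4.1]
finger_gap: 0.063
```

```bash
python3 - <<'E'
from m import *
s=snap('side','side6.png');b=cv2.imread('pics/side6.png')
t=snap('top','top6.png');a=cv2.imread('pics/top6.png')
cv2.imwrite('pics/v6.png',np.hstack([cv2.resize(b[90:230,190:330],(400,400)),cv2.resize(a[110:250,210:350],(400,400))]))
E
```

```text
(no output)
```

View pics/v6.png

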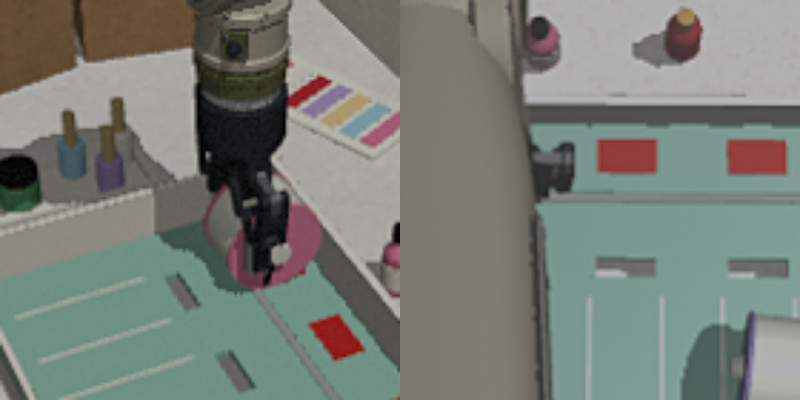

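Call:
carry_out(steps=[[0.47,0,0.002,0,0,0,0],[0.47,0,0.002,0,0,0,0],[0.47,0,0,0,0,0,0]])

```text
clock: 21.3
tcp_pos: [0.6192, 0.1033, 0.0903]
orientation: [-0.0, 0.715, 0.699, -0.0]
wrist_force: [-0.3, -0.0, 5.5]
finger_gap: 0.0625
```

Call:
carry_out(steps=[[0.47,0,0.0015,0,0,0,0],[0.47,0,0.001,0,0,0,0],[0.47,0,0,0,0,0,0]])

```text
clock: 21.68
tcp_pos: [0.6199, 0.1033, 0.0901]
orientation: [-0.001, 0.715, 0.699, -0.001]
wrist_force: [-7.2, 1.2, 8.1]
finger_gap: 0.0629
```

Call:
carry_out(steps=[[0.47,0,-0.005,0,0,0,0],[0.6,0,-0.01,0,0,0,0],[0.7,0,0,0,0,0,0],[0.7,0,0,-0.04,0,0,0],[0.7,0,0,-0.05,0,0,0],[0.7,0,0,-0.05,0,0,0],[0.7,-0.038,-0.0284,0,0,0,0],[0.7,-0.038,-0.0284,0,0,0,0],[0.7,-0.038,-0.0284,0,0,0,0],[0.7,-0.038,-0.0284,0,0,0,0],[0.7,-0.038,-0.0284,0,0,0,0],[0.7,-0.038,-0.0284,0,0,0,0],[0.7,0,0,0,0,0,0.101],[0.7,0,0,0,0,0,0]])

```text
clock: 23.42
tcp_pos: [0.4308, -0.121, 0.2304]
orientation: [0.0, 0.75, 0.661, 0.0]
wrist_force: [-0.1, 0.8, -0.7]
finger_gap: 0.0727
```

```bash
python3 - <<'E'
from m import *
s=snap('side','side7.png');b=cv2.imread('pics/side7.png')
t=snap('top','top7.png');a=cv2.imread('pics/top7.png')
cv2.imwrite('pics/v7.png',np.hstack([cv2.resize(b[90:290,180:380],(400,400)),cv2.resize(a[120:290,200:370],(400,400))]))
E
```

```text
(no output)
```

View pics/v7.png

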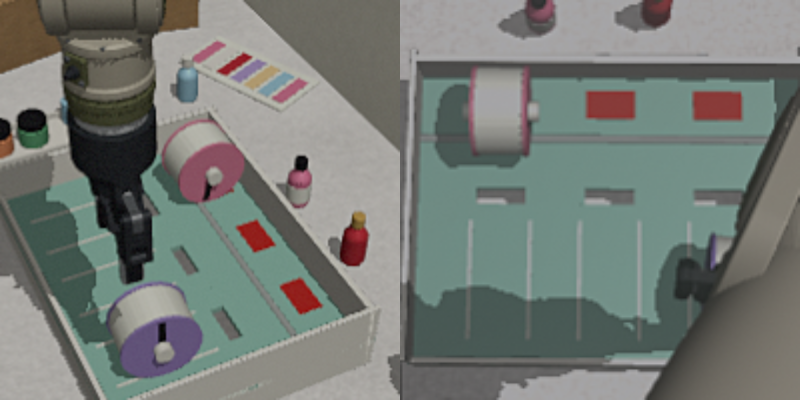

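Call:
carry_out(steps=[[0.7,0,0,0.04,0,0,0],[0.7,0,0,0.04,0,0,0],[0.7,0,0,0.03,0,0,0],[0.7,0,0,0.018,0,0,0],[0.7,0,0,0.011,0,0,0],[0.6,0,0,0,0,0,0],[0.47,0,0,0,0,0,0],[0.47,0,0,0,0,0,0],[0.47,0,0,0,0,0,0]])

```text
clock: 24.65
tcp_pos: [0.4314, -0.1205, 0.0919]
orientation: [0.001, 0.75, 0.662, 0.0]
wrist_force: [0.0, 1.1, -0.0]
finger_gap: 0.063
```

Call:
carry_out(steps=[[0.47,0,0.005,0,0,0,0],[0.47,0,0.005,0,0,0,0],[0.47,0,0.005,0,0,0,0],[0.47,0,0.005,0,0,0,-0.0162],[0.47,0,0.005,0,0,0,-0.0162],[0.47,0,0.005,0,0,0,-0.0162],[0.47,0,0.005,0,0,0,-0.0162],[0.47,0,0.005,0,0,0,-0.0162],[0.47,0,0.005,0,0,0,-0.0162],[0.47,0,0.005,0,0,0,-0.0162],[0.47,0,0.005,0,0,0,-0.0162],[0.47,0,0.005,0,0,0,-0.0162],[0.47,0,0.005,0,0,0,-0.0162],[0.47,0,0.005,0,0,0,-0.0162],[0.47,0,0.005,0,0,0,-0.0162]])

```text
clock: 26.52
tcp_pos: [0.5061, -0.1244, 0.0913]
orientation: [0.0, 0.682, 0.732, -0.0]
wrist_force: [-0.5, -0.9, 2.0]
finger_gap: 0.0631
```

```bash
python3 - <<'E'
from m import *
s=snap('side','side8.png');b=cv2.imread('pics/side8.png')
cv2.imwrite('pics/v8.png',cv2.resize(b[130:290,200:360],(400,400)))
E
```

```text
(no output)
```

View pics/v8.png

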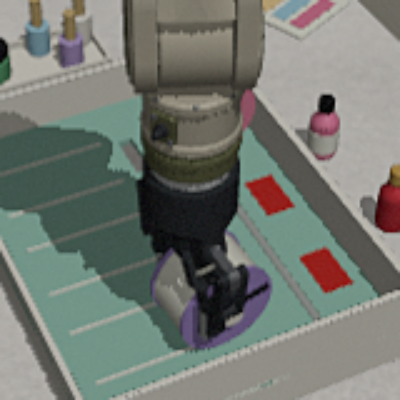

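Reel_c is rolling between the fingers, and its mark has turned forward. I'm continuing the push toward the dock.

Call:
carry_out(steps=[[0.47,0,0.006,0,0,0,0],[0.47,0,0.006,0,0,0,0],[0.47,0,0.006,0,0,0,0],[0.47,0,0.006,0,0,0,0],[0.47,0,0.006,0,0,0,0],[0.47,0,0.006,0,0,0,0],[0.47,0,0.006,0,0,0,0],[0.47,0,0.006,0,0,0,0],[0.47,0,0.006,0,0,0,0],[0.47,0,0.006,0,0,0,0],[0.47,0,0.006,0,0,0,0],[0.47,0,0.006,0,0,0,0.01],[0.47,0,0.006,0,0,0,0.014],[0.47,0,0.006,0,0,0,0.014],[0.47,0,0.006,0,0,0,0.014],[0.47,0,0.006,0,0,0,0.014],[0.47,0,0.004,0,0,0,0.014],[0.47,0,0.004,0,0,0,0.012],[0.47,0,0.002,0,0,0,0],[0.47,0,0,0,0,0,0]])

```text
clock: 29.08
tcp_pos: [0.6115, -0.1184, 0.091]
orientation: [-0.0, 0.715, 0.699, -0.0]
wrist_force: [0.9, 0.8, 0.5]
finger_gap: 0.0629
```

Call:
carry_out(steps=[[0.47,0,0.002,0,0,0,0],[0.47,0,0.001,0,0,0,0],[0.47,0,0,0,0,0,0]])

```text
clock: 29.45
tcp_pos: [0.6147, -0.1186, 0.0913]
orientation: [0.0, 0.715, 0.699, 0.0]
wrist_force: [0.2, 1.4, 0.9]
finger_gap: 0.0627
```

Call:
carry_out(steps=[[0.47,0,0.0015,0,0,0,0],[0.47,0,0.001,0,0,0,0],[0.47,0,0,0,0,0,0]])

```text
clock: 29.82
tcp_pos: [0.6153, -0.1185, 0.0912]
orientation: [-0.001, 0.715, 0.699, -0.001]
wrist_force: [-6.4, 1.2, 5.4]
finger_gap: 0.0629
```

Call:
carry_out(steps=[[0.47,0,-0.005,0,0,0,0],[0.6,0,-0.01,0,0,0,0],[0.7,0,0,0,0,0,0],[0.7,0,0,-0.04,0,0,0],[0.7,0,0,-0.05,0,0,0],[0.3,0,0,-0.05,0,0,0],[0,-0.045,-0.0134,0,0,0,0],[0,-0.045,-0.0134,0,0,0,0],[0,-0.045,-0.0134,0,0,0,0],[0,-0.045,-0.0134,0,0,0,0],[0,-0.045,-0.0134,0,0,0,0],[0,0,0,0,0,0,-0.0226],[0,0,0,0,0,0,0]])

```text
clock: 31.45
tcp_pos: [0.5299, -0.3417, 0.2311]
orientation: [-0.0, 0.707, 0.707, 0.0]
wrist_force: [0.5, -0.0, -1.2]
finger_gap: 0.0429
```

```bash
python3 - <<'E'
from m import *
np.set_printoptions(precision=4,suppress=True)
s=snap('side','side9.png');b=cv2.imread('pics/side9.png')
t=snap('top','top9.png');a=cv2.imread('pics/top9.png')
cv2.imwrite('pics/v9.png',np.hstack([cv2.resize(b[90:360,150:420],(400,400)),cv2.resize(a[120:290,200:370],(400,400))]))
E
```

```text
(no output)
```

View pics/v9.png

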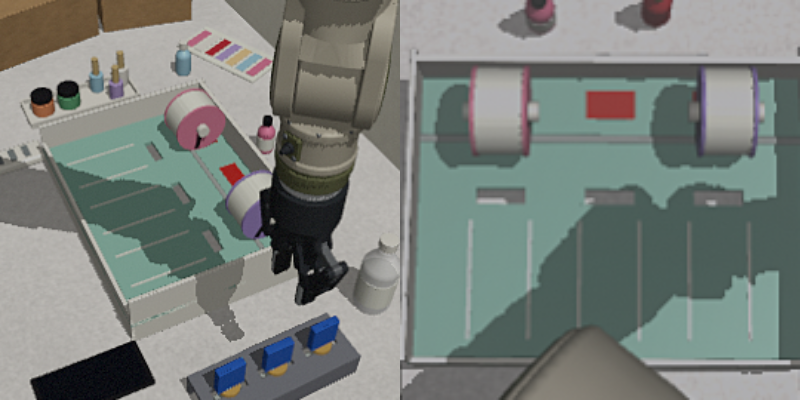

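Both reels stand square in their docks, and the pots are still in the tray. Next I'll grasp the middle keeper.

Call:
carry_out(steps=[[0,0,0,0.05,0,0,0],[0,0,0,0.05,0,0,0],[0,0,0,0.035,0,0,0],[0,0,0,0.02,0,0,0],[0,0,0,0,0,0,0],[-0.5,0,0,0,0,0,0],[-0.95,0,0,0,0,0,0],[-0.95,0,0,0,0,0,0],[-0.95,0,0,0,0,0,0],[-0.95,0,0,0,0,0,0],[-0.95,0,0,0,0,0,0]], grip_force=40)

```text
clock: 32.92
tcp_pos: [0.5311, -0.3422, 0.078]
orientation: [0.001, 0.707, 0.707, 0.001]
wrist_force: [0.6, 0.5, 6.5]
finger_gap: 0.0113
```

Call:
carry_out(steps=[[-0.95,0,0,-0.03,0,0,0],[-0.95,0,0,-0.05,0,0,0],[-0.95,0,0,-0.04,0,0,0],[-0.95,0.038,0.0044,0,0,0,0],[-0.95,0.038,0.0044,0,0,0,0],[-0.95,0.038,0.0044,0,0,0,0],[-0.95,0.038,0.0044,0,0,0,0],[-0.95,0.038,0.0044,0,0,0,0],[-0.95,0.038,0.0044,0,0,0,0],[-0.95,0,0,0,0,0,0.177],[-0.95,0,0,0,0,0,0.177],[-0.95,0,0,0,0,0,0.177],[-0.95,0,0,0,0,0,0.177],[-0.95,0,0,0,0,0,0.177],[-0.95,0,0,0,0,0,0.177],[-0.95,0,0,0,0,0,0.177],[-0.95,0,0,0,0,0,0.177],[-0.95,0,0,0,0,0,0.177],[-0.95,0,0,0,0,0,0],[-0.95,0,0,0,0,0,0]])

```text
clock: 35.42
tcp_pos: [0.5562, -0.1138, 0.1962]
orientation: [-0.0, 1.0, -0.01, -0.0]
wrist_force: [-0.7, -0.3, -0.9]
finger_gap: 0.0113
```

```bash
python3 - <<'E'
from m import *
np.set_printoptions(precision=4,suppress=True)
st=env.get_state();print(st['tcp_pos'],st['orientation'],st['joint_pos'])
s=snap('side','side10.png');b=cv2.imread('pics/side10.png')
im=s['color'];hsv=cv2.cvtColor(im,cv2.COLOR_RGB2HSV);H,S,V=[hsv[:,:,i].astype(int) for i in range(3)]
m=(H>105)&(H<130)&(S>150)&(V>40)
for ce,q in cents(m,8): print(ce,q)
p=st['tcp_pos'];u=proj(s,[p,p-[0,0,.038],[.557,-.114,.045]]);print(u)
x,y=u[1].astype(int);cv2.imwrite('pics/v10.png',cv2.resize(b[y-60:y+70,x-65:x+65],(600,600),interpolation=cv2.INTER_CUBIC));print(x-65,y-60)
E
```

```text
[ 0.5562 -0.1138  0.1962] [-0.      1.     -0.0096 -0.0001] [-0.3432  0.32   -0.0779  1.1731 -0.      1.2469]
[298.0692 206.8692] [294 194   8  25 130]
[526.2029 313.0536] [ 482  267   78   92 4609]
[367.588  314.3821] [358 304  21  23 301]
[304.4821 342.7768] [294 332  22  24 336]
[[295.418  202.3108]
 [294.787  215.5791]
 [293.4372 251.1961]]
229 155
```

View pics/v10.png

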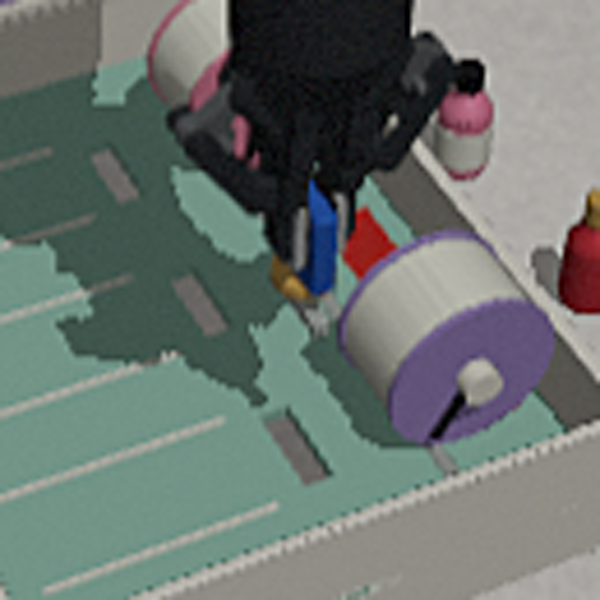

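```bash
python3 - <<'E'
from m import *
np.set_printoptions(precision=1,suppress=True)
s=snap('side');p=env.get_state()['tcp_pos']
# expected crop coordinates: crossbar -y end (bottom face corners), wing -y end bottom corners
o=np.array([229,155])
for dy in(-.003,0,.003):
    k=p+[0,dy,-.038]
    P=[k+[dx,-.02,z] for z in(-.012,-.02) for dx in(-.0045,.0045)]+[k+[dx,-.02,z] for z in(.006,) for dx in(-.006,.006)]
    print(dy,((proj(s,P)-o)*600/130).round(0).tolist())
E
```

```text
-0.003 [[318.0, 334.0], [336.0, 328.0], [318.0, 346.0], [335.0, 340.0], [317.0, 307.0], [341.0, 298.0]]
0 [[315.0, 330.0], [333.0, 323.0], [315.0, 342.0], [332.0, 336.0], [314.0, 303.0], [338.0, 294.0]]
0.003 [[312.0, 325.0], [330.0, 319.0], [311.0, 338.0], [329.0, 331.0], [311.0, 298.0], [334.0, 290.0]]
```

Call:
carry_out(steps=[[-0.95,0.0005,0.002,0.04,0,0,0],[-0.95,0,0,0.03,0,0,0],[-0.95,0,0,0.018,0,0,0],[-0.95,0,0,0.004,0,0,0],[-0.95,0,0,0.004,0,0,0],[-0.95,0,0,0,0,0,0]])

```text
clock: 36.28
tcp_pos: [0.5573, -0.1159, 0.1009]
orientation: [0.0, 1.0, -0.011, 0.001]
wrist_force: [-0.2, 0.1, -0.8]
finger_gap: 0.0115
```

Crossbar bottom is just below the deck top with no force, so it is entering the slot.

Call:
carry_out(steps=[[-0.95,0,0,0.004,0,0,0],[-0.95,0,0,0.004,0,0,0],[-0.95,0,0,0.004,0,0,0],[-0.95,0,0,0.003,0,0,0],[-0.95,0,0,0.002,0,0,0],[-0.95,0,0,0,0,0,0]])

```text
clock: 37.02
tcp_pos: [0.5568, -0.1157, 0.0832]
orientation: [-0.0, 1.0, -0.011, -0.0]
wrist_force: [-0.4, 0.3, -0.9]
finger_gap: 0.0116
```

Call:
carry_out(steps=[[-0.95,0.0004,0,0,0,0,-0.1745],[-0.95,0.0004,0,0,0,0,-0.1745],[-0.95,0.0004,0,0,0,0,-0.1745],[-0.95,0.0004,0,0,0,0,-0.1745],[-0.95,0.0004,0,0,0,0,-0.1745],[-0.95,0.0004,0,0,0,0,-0.1745],[-0.95,0.0004,0,0,0,0,-0.1745],[-0.95,0.0004,0,0,0,0,-0.1745],[-0.95,0.0004,0,0,0,0,-0.1745],[-0.95,0,0,0,0,0,0],[-0.95,0,0,0,0,0,0]])

```text
clock: 38.4
tcp_pos: [0.5594, -0.1137, 0.0833]
orientation: [0.0, 0.716, 0.698, 0.0]
wrist_force: [-0.2, -1.0, -1.1]
finger_gap: 0.0115
```

Call:
carry_out(steps=[[-0.95,0,0,0.001,0,0,0],[-0.6,0,0,0,0,0,0],[-0.4,0,0,0,0,0,0],[-0.4,0,0,0,0,0,0],[-0.4,0,0,-0.02,0,0,0],[-0.2,0,0,-0.05,0,0,0],[0,0,0,-0.05,0,0,0],[0,0,0,-0.027,0,0,0],[0,-0.046,-0.019,0,0,0,0],[0,-0.046,-0.019,0,0,0,0],[0,-0.046,-0.019,0,0,0,0],[0,-0.046,-0.019,0,0,0,0],[0,-0.046,-0.019,0,0,0,0],[0,0,0,0,0,0,-0.0255],[0,0,0,0,0,0,0],[0,0,0,0,0,0,0]])

```text
clock: 40.4
tcp_pos: [0.4597, -0.3404, 0.2292]
orientation: [-0.0, 0.706, 0.709, 0.0]
wrist_force: [-0.2, 0.9, 0.6]
finger_gap: 0.0428
```

```bash
python3 - <<'E'
from m import *
s=snap('side','side11.png');b=cv2.imread('pics/side11.png')
t=snap('top','top11.png');a=cv2.imread('pics/top11.png')
cv2.imwrite('pics/v11.png',np.hstack([cv2.resize(b[150:290,230:370],(400,400),interpolation=cv2.INTER_CUBIC),cv2.resize(a[130:250,270:390],(400,400),interpolation=cv2.INTER_CUBIC)]))
E
```

```text
(no output)
```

View pics/v11.png

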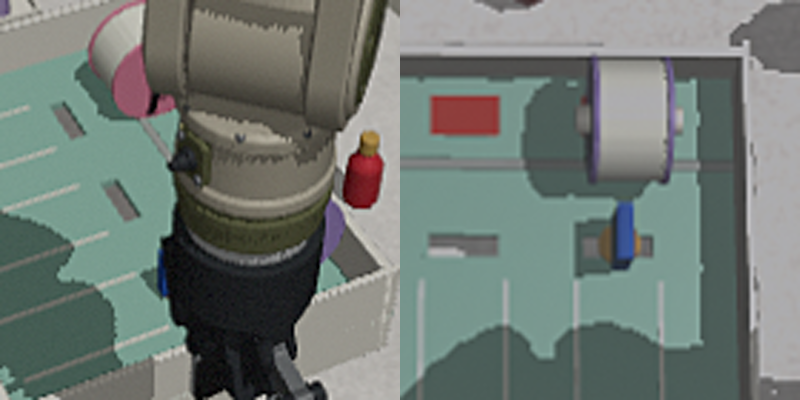

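Keeper is seated in slot_c with its wing along the lane and collar centred. On to the second keeper.

Call:
carry_out(steps=[[0,-0.001,-0.0015,0.05,0,0,0],[0,0,0,0.05,0,0,0],[0,0,0,0.035,0,0,0],[0,0,0,0.018,0,0,0],[0,0,0,0,0,0,0],[-0.5,0,0,0,0,0,0],[-0.95,0,0,0,0,0,0],[-0.95,0,0,0,0,0,0],[-0.95,0,0,0,0,0,0],[-0.95,0,0,0,0,0,0],[-0.95,0,0,0,0,0,0]])

```text
clock: 41.88
tcp_pos: [0.4587, -0.3431, 0.0777]
orientation: [0.001, 0.706, 0.708, 0.0]
wrist_force: [0.6, 1.9, 6.2]
finger_gap: 0.0116
```

Call:
carry_out(steps=[[-0.95,0,0,-0.03,0,0,0],[-0.95,0,0,-0.05,0,0,0],[-0.95,0,0,-0.045,0,0,0],[-0.95,0.0497,0.0115,0,0,0,0],[-0.95,0.0497,0.0115,0,0,0,0],[-0.95,0.0497,0.0115,0,0,0,0],[-0.95,0.0497,0.0115,0,0,0,0],[-0.95,0.0497,0.0115,0,0,0,0],[-0.95,0.0497,0.0115,0,0,0,0],[-0.95,0.0497,0.0115,0,0,0,0],[-0.95,0.0497,0.0115,0,0,0,0],[-0.95,0.0497,0.0115,0,0,0,0],[-0.95,0,0,0,0,0,0]])

```text
clock: 43.5
tcp_pos: [0.5599, 0.1082, 0.201]
orientation: [-0.0, 0.704, 0.71, 0.0]
wrist_force: [-0.1, -0.1, -1.0]
finger_gap: 0.0117
```

Call:
carry_out(steps=[[-0.95,0,0,0,0,0,0.1773],[-0.95,0,0,0,0,0,0.1773],[-0.95,0,0,0,0,0,0.1773],[-0.95,0,0,0,0,0,0.1773],[-0.95,0,0,0,0,0,0.1773],[-0.95,0,0,0,0,0,0.1773],[-0.95,0,0,0,0,0,0.1773],[-0.95,0,0,0,0,0,0.1773],[-0.95,0,0,0,0,0,0.1773],[-0.95,0,0,0,0,0,0],[-0.95,0,0,0,0,0,0],[-0.95,0,0,0,0,0,0]])

```text
clock: 45.0
tcp_pos: [0.5598, 0.1048, 0.2013]
orientation: [0.0, 1.0, -0.01, -0.0]
wrist_force: [-0.3, -0.6, -0.1]
finger_gap: 0.0116
```

```bash
python3 - <<'E'
from m import *
np.set_printoptions(precision=4,suppress=True)
st=env.get_state();p=st['tcp_pos'];print(p,st['orientation'])
s=snap('side','side12.png')
im=s['color'];hsv=cv2.cvtColor(im,cv2.COLOR_RGB2HSV);H,S,V=[hsv[:,:,i].astype(int) for i in range(3)]
m=(H>105)&(H<130)&(S>150)&(V>40)
for ce,q in cents(m,8): print('blue',ce,q)
for dy in(-.003,0,.003):
    k=p+[0,dy,-.0377]
    print(dy,proj(s,[k+[-.006,-.02,.006],k+[.006,-.02,.006]]).tolist())
E
```

```text
[0.5598 0.1048 0.2013] [ 0.      0.9999 -0.0102 -0.    ]
blue [254.042  146.2269] [251 134   7  24 119]
blue [293.7193 242.2456] [285 232  18  22 285]
blue [526.1758 313.0483] [ 482  267   78   92 4613]
blue [367.588  314.3821] [358 304  21  23 301]
-0.003 [[253.93117709068113, 159.0581118797588], [258.60877862500195, 157.6289110574702]]
0 [[253.38705306100343, 158.33762479641234], [258.05847230771576, 156.9132694665074]]
0.003 [[252.84481022156413, 157.61964372521777], [257.5100581441477, 156.20010814871657]]
```

Call:
carry_out(steps=[[-0.95,0.0018,-0.0009,0.04,0,0,0],[-0.95,0,0,0.035,0,0,0],[-0.95,0,0,0.018,0,0,0],[-0.95,0,0,0.004,0,0,0],[-0.95,0,0,0.004,0,0,0],[-0.95,0,0,0,0,0,0]])

```text
clock: 45.8
tcp_pos: [0.5622, 0.106, 0.101]
orientation: [-0.0, 1.0, -0.011, 0.001]
wrist_force: [-0.6, -0.1, -0.7]
finger_gap: 0.0113
```

Call:
carry_out(steps=[[-0.95,0,0,0.004,0,0,0],[-0.95,0,0,0.004,0,0,0],[-0.95,0,0,0.004,0,0,0],[-0.95,0,0,0.003,0,0,0],[-0.95,0,0,0.002,0,0,0],[-0.95,0,0,0,0,0,0]])

```text
clock: 46.55
tcp_pos: [0.5615, 0.1059, 0.0831]
orientation: [-0.0, 1.0, -0.011, -0.0]
wrist_force: [0.5, -0.4, -0.2]
finger_gap: 0.0113
```

Free all the way down. Quarter turn, release, lift, and swing aside.

Call:
carry_out(steps=[[-0.95,0,0,0,0,0,-0.1745],[-0.95,0,0,0,0,0,-0.1745],[-0.95,0,0,0,0,0,-0.1745],[-0.95,0,0,0,0,0,-0.1745],[-0.95,0,0,0,0,0,-0.1745],[-0.95,0,0,0,0,0,-0.1745],[-0.95,0,0,0,0,0,-0.1745],[-0.95,0,0,0,0,0,-0.1745],[-0.95,0,0,0,0,0,-0.1745],[-0.95,0,0,0,0,0,0],[-0.95,0,0,0,0,0,0]])

```text
clock: 47.92
tcp_pos: [0.5617, 0.106, 0.0834]
orientation: [0.0, 0.716, 0.698, 0.0]
wrist_force: [0.1, -0.1, -1.1]
finger_gap: 0.0116
```

Call:
carry_out(steps=[[-0.95,0,0,0.001,0,0,0],[-0.6,0,0,0,0,0,0],[-0.4,0,0,0,0,0,0],[-0.4,0,0,0,0,0,0],[-0.4,0,0,-0.02,0,0,0],[-0.2,0,0,-0.05,0,0,0],[0,0,0,-0.06,0,0,0],[0,0,0,-0.06,0,0,0],[0,0.03,-0.04,-0.02,0,0,0],[0,0.04,-0.04,0,0,0,0],[0,0.05,-0.03,0,0,0,0],[0,0.05,-0.03,0,0,0,0],[0,0.05,-0.03,0,0,0,0],[0,0.05,-0.03,0,0,0,0],[0,0.05,-0.03,0,0,0,0],[0,0.05,-0.03,0,0,0,0],[0,0.05,-0.02,0,0,0,0],[0,0,0,0,0,0,0],[0,0,0,0,0,0,0]])

```text
clock: 50.3
tcp_pos: [0.2908, 0.5317, 0.2919]
orientation: [0.0, 0.715, 0.699, -0.0]
wrist_force: [0.1, -0.3, -0.4]
finger_gap: 0.0425
```

```bash
python3 - <<'E'
from m import *
np.set_printoptions(precision=4,suppress=True)
s=snap('side','side13.png');b=cv2.imread('pics/side13.png')
t=snap('top','top13.png');a=cv2.imread('pics/top13.png')
cv2.imwrite('pics/v13.png',np.hstack([cv2.resize(b[80:400,100:420],(400,400),interpolation=cv2.INTER_CUBIC),cv2.resize(a[120:290,200:370],(400,400),interpolation=cv2.INTER_CUBIC)]))
for c,im in((t,t['color']),(s,s['color'])):
    hsv=cv2.cvtColor(im,cv2.COLOR_RGB2HSV);H,S,V=[hsv[:,:,i].astype(int) for i in range(3)]
    br=(H>10)&(H<25)&(S>120)&(V>60)
    for ce,q in cents((H>105)&(H<130)&(S>150)&(V>40),15): print('blue',ce,q,ray(c,ce,.072))
E
```

```text
blue [495.49   76.239] [ 471   47   49   63 1347] [[ 0.8754 -0.5322  0.072 ]]
blue [241.6471 198.1029] [239 190   6  17  68] [[0.5679 0.1058 0.072 ]]
blue [337.4444 198.9524] [335 192   5  16  63] [[ 0.5628 -0.1174  0.072 ]]
blue [253.8439 182.6962] [246 174  16  19 237] [[0.5634 0.1088 0.072 ]]
blue [293.6888 242.2622] [285 232  18  22 286] [[ 0.558  -0.1115  0.072 ]]
blue [526.194  313.0425] [ 482  267   78   92 4613] [[ 0.8827 -0.486   0.072 ]]
blue [367.5347 314.4455] [357 304  22  23 303] [[ 0.5975 -0.3421  0.072 ]]
```

View pics/v13.png

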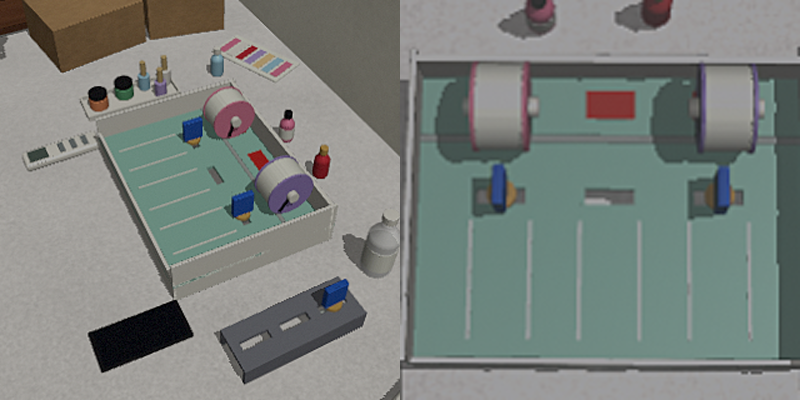

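```bash
python3 -c "
from workcell import env
s=env.get_state();print(s['clock'],s['wrist_force']);env.hand_in()"
```

```text
50.4 [-0.32796357  0.27626085 -0.32985628]
the job is handed in; nothing more can be done
```

The job is handed in at 50.4 s of robot time, and no check I made failed. The hand-in gives no verdict, so this rests on my last pictures and readings.

- **Pots:** I moved both pots from the docks into the white tray. They stood upright there in the last side view.
- **Reels:** Only the pink and lilac reels were there; the middle lane was empty. I rolled both over the rib, straightening them on the way, until the end stop pushed back with about 6–7 N. They stand square in their docks, upright, with their marks clearly turned.
- **Keepers:** I put one in each slot behind those reels. Both went in without resistance, got a quarter turn and were released. In the last views their wings lie along the lanes.
- **Left alone:** The spare keeper is still in the rack, and nothing else looked moved in the last pictures.

The rough keeper positions from the two cameras' wing patches differed by about 5–7 mm. I put this down to seeing different faces of the wing. The gripper position at release was within about 3 mm of the slot middles.

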